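Dispense the plums into the portion tray with the rocker paddle

TASK

Push the green tray along its track, without lifting it, until it sits fully home against the end stop under the chute. Then press the red paddle down with the fingertips so that the other end of the lever lifts the yellow gate, keep it down until all three plums have rolled into the tray, and let the paddle come back up so that the gate is shut. Do not touch the plums or the gate with the fingers, let no plum fall beside the tray, and leave the other things where they stand.

Things in the scene. Friction and masses are not known exactly. Their poses are not given: they have to be found in the camera images.
- dispenser: Fixed plum dispenser: blue frame, steel chute, 283 mm long with the track, 84 mm wide (foot), 141 mm high, with a blue tray track at its outlet end. Origin: on the table (z = 0), where the tray's centre is when the tray is fully home. x: level, the way the plums run (paddle end to outlet end); z up; the tray track runs along y, its closed end at -y.
- end_stop (a point): Middle of the inner face of the track's end stop (18 mm high, point 9 mm up), at y = -48.5 mm in the dispenser's frame. Two rails, 10 mm high and 8 mm wide, run from it at x = -44.5 and +44.5 mm to y = +120 mm; the track is open at the +y end and lies flat on the table.
- outlet (a point): Middle of the chute's outlet lip, at x = -24 mm, y = 0, 60 mm above the table: it reaches over the tray's home place. The chute is 36 mm wide; beyond x = -40 mm nothing stands higher than 85 mm while the gate is shut.
- tray: Loose green open tray, 75 mm (its x, between the rails, 3 mm play a side) by 95 mm (its y, along the track) by 45 mm high, walls 3 mm, 0.08 to 0.17 kg. Origin: centre of its underside. At the start it stands 35 to 60 mm from home towards +y of the dispenser and slides on the table. The outer +y wall is the face to push, towards -y; home, it touches the end stop.
- lever (a joint): The rocking lever of the dispenser, rad: 0 = at rest, gate shut; grows as the paddle is pressed down, to 0.35 = end of travel, gate fully open. The level hinge axis runs along the dispenser's y at x = -130 mm, 127 mm above the table. A spring brings it back: about 1.5 N on the paddle starts it, about 4.5 N holds it at the end of its travel. Plums pass under the gate from about 0.2.
- paddle_top (a point): Middle of the top of the red paddle, 36 mm (along the dispenser's x) by 38 mm, on the lever's end away from the outlet: at x = -202 mm, y = 0, 136 mm above the table at rest; it goes down about 25 mm over the full travel. Beneath it is free space.
- gate_edge (a point): Middle of the lower edge of the yellow gate (26 mm wide, 58 mm high) on the lever's other end; shut it stands across the chute at x = -50 mm and holds the plums back.
- plum1_c (a point): Centre of a dark red plum, about 20 mm across, 12 g, first in the row that waits in the chute behind the gate. When the gate is held open all three roll out within about a second or two and drop into the tray if it is home.
- plum2_c (a point): Centre of a dark red plum, about 20 mm across, 12 g, second in the row that waits in the chute behind the gate. When the gate is held open all three roll out within about a second or two and drop into the tray if it is home.
- plum4_c (a point): Centre of a dark red plum, about 20 mm across, 12 g, third in the row that waits in the chute behind the gate. When the gate is held open all three roll out within about a second or two and drop into the tray if it is home.
- salt_jar: Bystander: salt jar with red cap, 45 mm across, 106 mm high; origin: centre of its underside.
- tape_roll: Bystander: roll of tan tape lying flat, 83 mm across, 24 mm high; origin: centre of its underside.
- plum_cup: Bystander: closed clear cup of plums, 113 mm across, 52 mm high; origin: centre of its underside.
- marker_black: Bystander: black marker lying on the table, 130 mm long (along its y), 20 mm thick; origin: centre of its underside.

How it is judged:
By the outcome, as a careful person would: the job done as asked, in the order asked, and still so for the second after the job is handed in, with the robot touching nothing.
It also fails if it takes over 43 s, if anything falls off the work surface, if the arm or the gripper's body presses on something with over 40 N, if the wrist force passes 120 N, or if a joint passes its speed limit or range.

ROBOT

A 6-joint arm with a two-finger parallel gripper is mounted at the origin on the work surface; the furniture and walls round the work are solid. World frame = base frame: x ahead of the robot, y to its left, z up, the work surface at z = 0. Lengths are in m, angles in rad, forces in N, time in s.
With the tool pointing down it reaches from about 0.35 to 0.775 m from the base axis. Payload 5.5 kg.
Tool frame: the origin (TCP) lies on the centre line of the jaws, within the pads' length; the fingertips stand 22 mm ahead of it and the grasp point (between the pads) lies 3 mm ahead of it (env.tips_ahead is the distance from the TCP to the fingertips, in m); z points along the fingers, y is the line along which they close (so a half turn about z gives the same grasp; the last joint's range is limited). The gripper opens to 85 mm and grips with 20 to 120 N. Pads are 22 mm wide; open, the fingers measure 114 mm over their backs; the gripper's body (76 mm by 85 mm) begins 54 mm behind the grasp point. The pads swing forward as they close: fully open they stand 13 mm farther back than shut.
Start: joints at [1.167, 0.313, 0.046, 1.304, 0, 1.431], TCP at [0.15, 0.555, 0.231] pointing down, gripper open.
Joint ranges: [-2.76, 2.76], [-0.86, 1.69], [-1.03, 1.26], [-2.2, 2.34], [-1.47, 1.5], [-3.14, 3.14]. Speed limits (rad/s): [2.57, 2.57, 3.14, 3.14, 3.14, 3.14].

INTERFACE

Orientations are given as a unit quaternion [x, y, z, w].
In Python, from cell import env gives the robot as it stands. Calls block until the motion is done:
- env.goto(position, orientation): joint-space move of the TCP to a pose.
- env.line_to(position, attitude=None, velocity=0.15, threshold=None): straight line of the TCP; attitude=None keeps the orientation; velocity is the mean speed in m/s. With threshold (N) it stops when the force on the tool has changed by that much, and returns True; else False.
- env.set_joints(angles): joint-space move.
- env.move_gripper(opening): finger opening in m; the grip force is fixed at half the most; returns when the fingers have stopped.
- env.sleep(seconds).
- env.ik(position, orientation): joint angles nearest the present ones, or None.
- env.observe(): the state.
- env.camera(name): name is "scene" or "top" or "wrist"; returns (picture, depth): 400x640x3 uint8, red, green, blue; 400x640 float32, m along the optical axis (not along the pixel's ray), 0 where there is no reading.
- env.camera_model(name): a dict with "fx", "fy", "cx", "cy" (pixels), "T" (4x4, takes a point from camera to world coordinates). Camera axes: x right, y down, z forward; pixel columns grow to the right and rows downward; lengths in m; the calibration is good to about 2 mm. A picture is of the moment at which its call begins: read the wrist's pose just before it. camera_model takes no time and is no camera call; for the wrist camera it gives the pose at the moment of the call.
A pose or a line that the arm cannot do raises env.IKError and nothing moves.
- env.close_job(): hands the job in; it is judged then, once.
The state is a dict: "clock": time; "joints": joint angles; "dq": joint speeds; "joint_torque": joint torques, N m; "position": TCP position; "ee_rot": TCP orientation; "wrist_force": force on the tool from outside, world axes, zero at the start; "torque": the same for the moment, N m; "width": finger opening in m; "grasp_force": force on a finger pad.
Only numpy, scipy, OpenCV 4.12 (cv2) and the standard library are available. Lean on these libraries where they do the work, as an engineer would, in place of code of your own. Each camera call takes 0.05 s, during which the arm holds its last target. There are 200 camera calls.

## Working session

There is one attempt and no reset: what is moved stays moved. The work goes in short steps, each a Python script; the robot and the scene stay as the last script left them, time stands still between calls to the robot, and variables do not carry over. Pictures are saved under pics/ and viewed, at most 10 in all, crops included, and the job is handed in when it is done.

```bash
mkdir -p pics; ls
python3 - <<'E'
from cell import env
import cv2, numpy as np
for n in("scene","top"):
    p,d=env.camera(n); cv2.imwrite(f"pics/{n}0.png",p[:,:,::-1]); np.savez(f"{n}0.npz",p=p,d=d,**{k:v for k,v in env.camera_model(n).items()})
    print(n,env.camera_model(n))
o=env.observe();print(o["clock"],o["position"],o["ee_rot"],o["wrist_force"],env.tips_ahead)
E
```

```text
pics
scene {'fx': 479.5144366375535, 'fy': 479.5144366375535, 'cx': 323.8850924680698, 'cy': 210.84916365144983, 'T': array([[-0.87226739,  0.36156466, -0.32927283,  0.86125306],
       [ 0.48895286,  0.63291166, -0.60028988,  0.70958593],
       [-0.00864299, -0.68461218, -0.72885627,  0.86669987],
       [ 0.        ,  0.        ,  0.        ,  1.        ]])}
top {'fx': 485.5180973839442, 'fy': 485.5180973839442, 'cx': 319.8293581293464, 'cy': 196.52722705420567, 'T': array([[-0.00943609, -0.99078236,  0.13513425,  0.40102164],
       [-0.99973722,  0.00652406, -0.02197581,  0.10635706],
       [ 0.02089162, -0.1353061 , -0.99058356,  1.13854768],
       [ 0.        ,  0.        ,  0.        ,  1.        ]])}
0.1 [0.14976095 0.55466173 0.23007056] [ 1.31531146e-01  9.91311677e-01 -8.16449509e-04 -2.24991590e-04] [ 0.15842272 -0.03757689 -0.82566845] 0.022
```

View pics/scene0.png

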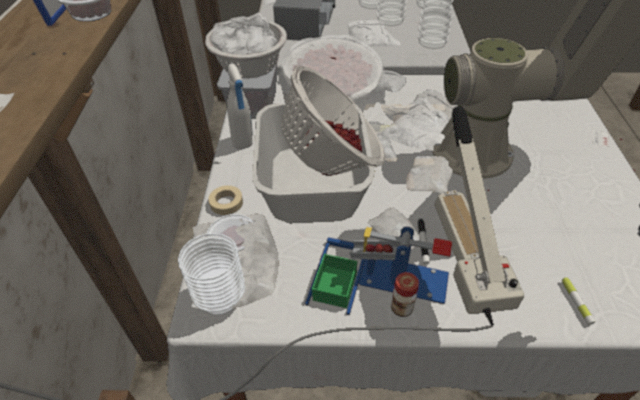

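View pics/top0.png

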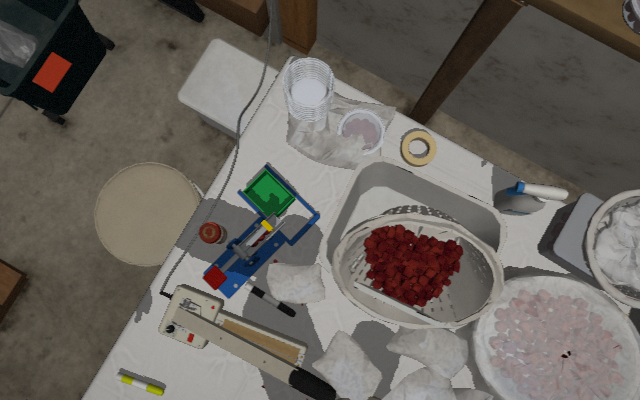

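The scene view shows the dispenser with the tray at (335,280), the gate at (367,235) and the paddle at (442,247). The jar is beside it at (404,293) and the marker behind it at (423,240). The top view shows the tray at (268,190), its track running down-right to about (305,230), the gate at (267,226), the paddle at (215,278) and the jar at (210,232).

```bash
cat > h.py <<'E'
import numpy as np, cv2
def load(n): return dict(np.load(n))
def hsv(p): return cv2.cvtColor(p,cv2.COLOR_RGB2HSV)
def rays(uv,m):
    uv=np.atleast_2d(uv).astype(float)
    r=np.c_[(uv[:,0]-m["cx"])/m["fx"],(uv[:,1]-m["cy"])/m["fy"],np.ones(len(uv))]
    return r@m["T"][:3,:3].T, m["T"][:3,3]
def plane(uv,z,m):
    r,o=rays(uv,m); return o+r*((z-o[2])/r[:,2])[:,None]
def pts(mask,m):
    v,u=np.nonzero(mask&(m["d"]>0)); r,o=rays(np.c_[u,v],m); return o+r*m["d"][v,u][:,None]
def mask(p,lo,hi,box):
    k=cv2.inRange(hsv(p),lo,hi)>0; b=np.zeros_like(k); b[box[1]:box[3],box[0]:box[2]]=1; return k&b
C={"green":((45,120,40),(85,255,255)),"yellow":((20,140,120),(35,255,255)),"blue":((100,120,40),(125,255,255)),"red":((0,170,90),(6,255,255))}
E
python3 - <<'E'
from h import *
B={"top":(190,150,330,310),"scene":(300,215,460,320)}
for n in B:
    m=load(n+"0.npz")
    for c in C:
        k=mask(m["p"],*C[c],B[n]); P=pts(k,m)
        nn,l,s,ce=cv2.connectedComponentsWithStats(k.astype(np.uint8))
        for i in range(1,nn):
            if s[i,4]>12:
                P=pts(l==i,m); q=np.percentile(P,[5,50,95],axis=0) if len(P) else None
                print(n,c,s[i],ce[i].round(1),None if q is None else q.round(3).tolist())
    b=B[n]; cv2.imwrite(f"pics/{n}_crop.png",cv2.resize(m["p"][b[1]:b[3],b[0]:b[2],::-1],None,fx=5 if n=="scene" else 3.6,fy=5 if n=="scene" else 3.6,interpolation=cv2.INTER_CUBIC))
E
```

```text
top green [ 243  169   52   48 1361] [268.8 194. ] [[0.522, 0.157, -0.0], [0.561, 0.201, 0.004], [0.603, 0.243, 0.045]]
top yellow [261 220  12  12  71] [266.5 225.1] [[0.47, 0.186, 0.13], [0.479, 0.194, 0.132], [0.488, 0.205, 0.136]]
top blue [ 218  165  102  133 1630] [261.3 251. ] [[0.343, 0.105, 0.005], [0.414, 0.221, 0.009], [0.585, 0.297, 0.02]]
top blue [227 191  39  57 298] [248.1 221.3] [[0.443, 0.217, 0.004], [0.496, 0.247, 0.009], [0.56, 0.27, 0.139]]
top blue [204 249  31  25 203] [222.3 258.9] [[0.389, 0.285, 0.005], [0.414, 0.305, 0.008], [0.432, 0.34, 0.013]]
top red [209 223   8   4  18] [212.8 224.2] [[0.481, 0.305, 0.103], [0.485, 0.311, 0.106], [0.487, 0.317, 0.108]]
top red [204 266  22  24 278] [214.6 277.3] [[0.357, 0.284, 0.132], [0.374, 0.299, 0.135], [0.39, 0.316, 0.138]]
scene green [ 312  254   44   53 1487] [333.7 280.4] [[0.515, 0.153, 0.001], [0.557, 0.193, 0.008], [0.606, 0.251, 0.045]]
scene yellow [364 228   7   9  44] [367.2 232.1] [[0.475, 0.192, 0.131], [0.483, 0.2, 0.133], [0.491, 0.207, 0.135]]
scene blue [402 228  11   8  35] [407.8 230.2] [[0.403, 0.228, 0.123], [0.408, 0.237, 0.133], [0.416, 0.242, 0.141]]
scene blue [324 238  29  15 151] [337.9 243.5] [[0.475, 0.096, 0.008], [0.497, 0.112, 0.015], [0.528, 0.133, 0.019]]
scene blue [ 347  246  101   68 2102] [401.4 276.7] [[0.355, 0.204, 0.005], [0.442, 0.265, 0.008], [0.505, 0.33, 0.102]]
scene blue [306 291   6  13  23] [308.5 296.9] [[0.614, 0.195, 0.007], [0.622, 0.203, 0.009], [0.633, 0.213, 0.014]]
scene red [433 239  18  16 191] [441.8 247. ] [[0.362, 0.289, 0.133], [0.379, 0.305, 0.135], [0.393, 0.321, 0.137]]
```

View pics/top_crop.png

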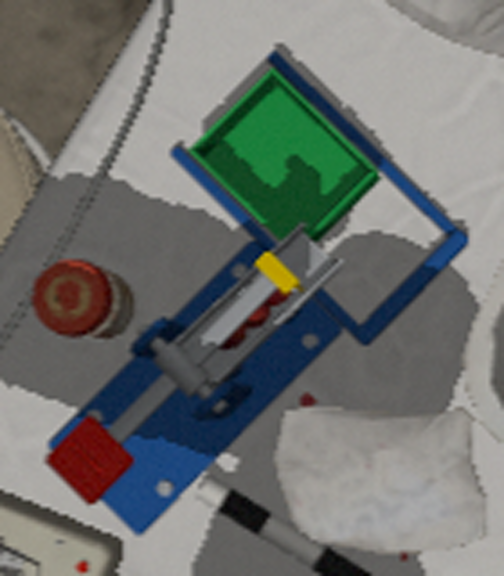

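View pics/scene_crop.png

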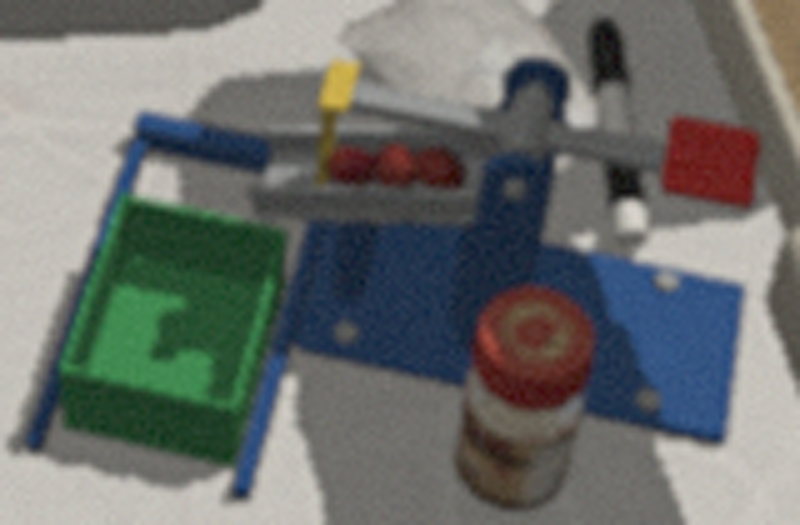

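Run:
```python
from h import *
t=load("top0.npz"); s=load("scene0.npz")
ct=lambda a:np.array(a)/3.6+[190,150]
cs=lambda a:np.array(a)/5+[300,215]
def kab(A,B):
    a,b=A.mean(0),B.mean(0); M=(A-a).T@(B-b); th=np.arctan2(M[0,1]-M[1,0],M[0,0]+M[1,1])
    R=np.array([[np.cos(th),-np.sin(th)],[np.sin(th),np.cos(th)]]); return th,b-R@a,(A-a)@R.T+b-B
L=np.array([[-.202,0],[.0485,.12],[-.0485,.12]])
res=[]
for n,m,pix in(("top",t,[ct([90,460]),ct([279,47]),ct([178,148])]),("scene",s,[cs([712,161]),cs([32,445]),cs([240,496])])):
    W=np.array([plane(p,z,m)[0,:2] for p,z in zip(pix,(.136,.010,.010))])
    th,o,r=kab(L,W); print(n,th,o,(r*1000).round(1).tolist()); res.append((th,o))
    R=np.array([[np.cos(th),-np.sin(th)],[np.sin(th),np.cos(th)]])
    # tray rim
    k=mask(m["p"],*C["green"],(190,150,330,310) if n=="top" else (300,215,460,320)); P=pts(k,m); rim=P[P[:,2]>.038][:,:2]
    q=(rim-o)@R; print("tray in D",np.percentile(q,[1,99],axis=0).round(4).tolist(),cv2.minAreaRect((rim*1000).astype(np.float32)))
    k=mask(m["p"],*C["blue"],(190,150,330,310) if n=="top" else (300,215,460,320)); P=pts(k,m); q=np.c_[(P[:,:2]-o)@R,P[:,2]]
    es=q[(q[:,2]>.012)&(q[:,2]<.024)&(q[:,0]>-.04)]; print("endstop y,x pct",np.percentile(es,[2,50,98],axis=0).round(4).tolist() if len(es) else None)
    k=mask(m["p"],*C["yellow"],(190,150,330,310) if n=="top" else (300,215,460,320)); P=pts(k,m);print("gate",((np.median(P,0)[:2]-o)@R).round(4))
```

```text
top -0.7955077993007473 [0.51581128 0.15330783] [[1.6, -0.8], [-0.2, -1.6], [-1.4, 2.4]]
tray in D [[-0.0414, 0.0145], [0.0327, 0.108]] ((556.6114501953125, 199.1224365234375), (93.52597045898438, 74.13153076171875), 44.84286117553711)
endstop y,x pct [[-0.0371, -0.0558, 0.0122], [0.0117, -0.0495, 0.017], [0.0446, 0.1008, 0.0221]]
gate [-0.0546  0.0026]
scene -0.7882376761455154 [0.51955562 0.16400342] [[-1.2, 0.4], [3.5, -3.0], [-2.4, 2.6]]
tray in D [[-0.0362, 0.0082], [0.0386, 0.1031]] ((560.3728637695312, 202.5501251220703), (96.35851287841797, 75.54840087890625), 45.29502487182617)
endstop y,x pct [[-0.011, -0.0585, 0.0125], [0.0199, -0.0535, 0.0172], [0.0457, 0.0894, 0.0197]]
gate [-0.0513 -0.0007]
```

```bash
cat >> h.py <<'E'
from scipy.spatial.transform import Rotation as Ro
def down(ang):  # tool z down, tool y at world angle ang
    y=np.array([np.cos(ang),np.sin(ang),0]); z=np.array([0,0,-1.]); return Ro.from_matrix(np.c_[np.cross(y,z),y,z]).as_quat()
class D:
    th=-0.790; o=np.array([.518,.158])
def w(x,y,z):
    c,s=np.cos(D.th),np.sin(D.th); return [D.o[0]+c*x-s*y,D.o[1]+s*x+c*y,z]
E
python3 - <<'E'
from cell import env
from h import *
o=env.observe(); m=env.camera_model("wrist"); R=Ro.from_quat(o["ee_rot"]).as_matrix()
print("cam in tool",(R.T@(m["T"][:3,3]-o["position"])).round(3),(R.T@m["T"][:3,:3]).round(2).tolist(),m["fx"])
for k in(0,1,2,3):
    a=D.th+k*np.pi/2
    print(k,[np.round(env.ik(p,down(a)),2).tolist() if env.ik(p,down(a)) is not None else None for p in(w(0,.16,.25),w(.005,.12,.04),w(.005,.05,.04),w(-.202,0,.16))])
E
```

```text
cam in tool [ 0.067  0.001 -0.143] [[-0.0, -0.97, -0.26], [1.0, -0.0, 0.0], [-0.0, -0.26, 0.97]] 310.56912080097453
0 [[0.29, 0.55, 0.45, 1.47, 0.0, 2.65], [0.25, 0.57, -0.04, 0.96, 0.0, 2.61], [0.19, 0.46, -0.22, 0.88, 0.0, 2.55], [0.51, 0.17, -0.32, 1.08, 0.0, 2.87]]
1 [[0.29, 0.55, 0.45, 1.47, 0.0, 1.08], [0.25, 0.57, -0.04, 0.96, 0.0, 1.04], [0.19, 0.46, -0.22, 0.88, 0.0, 0.98], [0.51, 0.17, -0.32, 1.08, 0.0, 1.3]]
2 [[0.29, 0.55, 0.45, 1.47, 0.0, -0.49], [0.25, 0.57, -0.04, 0.96, 0.0, -0.53], [0.19, 0.46, -0.22, 0.88, 0.0, -0.59], [0.51, 0.17, -0.32, 1.08, 0.0, -0.27]]
3 [[0.29, 0.55, 0.45, 1.47, 0.0, -2.06], [0.25, 0.57, -0.04, 0.96, 0.0, -2.1], [0.19, 0.46, -0.22, 0.88, 0.0, -2.16], [0.51, 0.17, -0.32, 1.08, 0.0, -1.84]]
```

Run:
```python
from cell import env
from h import *
env.goto(w(-.02,.15,.25),down(D.th)); env.move_gripper(0.0)
m=env.camera_model("wrist"); p,d=env.camera("wrist"); np.savez("w0.npz",p=p,d=d,**m)
cv2.imwrite("pics/w0.png",p[:,:,::-1]); o=env.observe(); print(o["clock"],o["position"],o["width"],o["wrist_force"],env.tips_ahead)
```

```text
2.8583 [0.61050039 0.27772792 0.24998237] -0.00031279573583798103 [-0.12505265 -0.0014402   0.19546212] 0.022
```

View pics/w0.png

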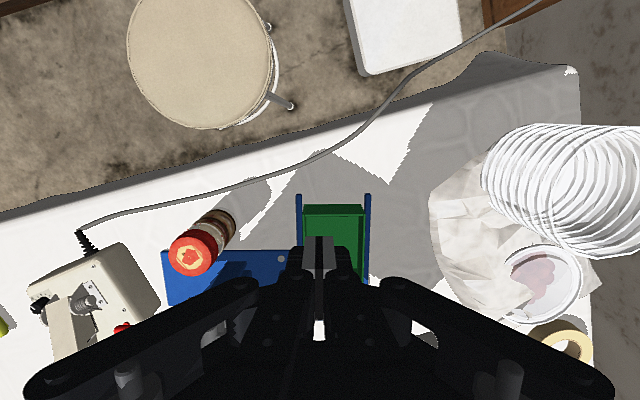

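The wrist view shows the rail ends at about (299,196) and (369,196), the tray's +y rim at about row 205 (columns 303–366), and the fingertips over the tray.

Run:
```python
from h import *
m=load("w0.npz"); k=mask(m["p"],*C["blue"],(285,185,385,270)); g=mask(m["p"],*C["green"],(285,185,385,240))
c,s=np.cos(D.th),np.sin(D.th); R=np.array([[c,-s],[s,c]]); toD=lambda P:np.c_[(P[:,:2]-D.o)@R,P[:,2:]].round(4)
rows=range(200,236,5)
for r in rows:
    u=np.nonzero(k[r])[0]; L=u[u<315]; Q=u[u>355]; gg=np.nonzero(g[r])[0]
    print(r,L.min() if len(L) else 0,L.max() if len(L) else 0,Q.min(),Q.max(),gg.min() if len(gg) else 0,gg.max() if len(gg) else 0)
v,u=np.nonzero(k); print("rail first row L,R",v[u<315].min(),v[u>355].min(),"green first row",np.nonzero(g)[0].min())
for uv in([296,195],[372,195]): print(toD(plane(uv,.01,m)))
rt=[toD(plane([np.nonzero(k[r])[0].max()+.5,r],.01,m))[0,:2].tolist() for r in range(200,260,8)]; print("right outer",rt)
P=pts(g,m); q=toD(P); e=q[q[:,2]>.038]; print("rim",np.percentile(e,[1,50,99],axis=0)); f=q[q[:,2]<.035]
print("low",np.percentile(f,[1,50,99],axis=0))
P=pts(k,m); q=toD(P); q=q[(q[:,2]>.006)&(q[:,2]<.014)]
for sgn in(1,-1): e=q[(q[:,0]*sgn>.03)&(q[:,1]>.07)]; print("rail",sgn,np.percentile(e,[2,50,98],axis=0), np.polyfit(e[:,1],e[:,0],1))
```

```text
200 296 301 365 370 0 0
205 296 301 365 370 305 359
210 296 301 365 370 303 362
215 297 301 366 369 302 365
220 297 301 366 369 302 365
225 297 301 366 369 302 364
230 297 301 365 369 302 364
235 297 302 365 369 303 364
rail first row L,R 195 193 green first row 204
[[-0.05  0.12  0.01]]
[[0.0466 0.1199 0.01  ]]
right outer [[0.045, 0.1133], [0.0454, 0.1027], [0.0446, 0.0919], [0.045, 0.081], [0.0455, 0.0699], [0.046, 0.0586], [0.0451, 0.0472], [0.0456, 0.0356]]
rim [[-0.041     0.0745    0.0383  ]
 [-0.0067    0.1044    0.0443  ]
 [ 0.0332    0.106448  0.0462  ]]
low [[-0.0384   0.0572   0.00096]
 [-0.0006   0.0812   0.0032 ]
 [ 0.0309   0.1063   0.0342 ]]
rail 1 [[0.038084 0.071268 0.008084]
 [0.0418   0.0995   0.0096  ]
 [0.045116 0.1199   0.011532]] [-0.02807682  0.04447171]
rail -1 [[-0.0503    0.071202  0.0082  ]
 [-0.0468    0.09795   0.0096  ]
 [-0.0438    0.119488  0.0112  ]] [-0.00396225 -0.04654509]
```

```bash
sed -i 's/o=np.array(\[.518,.158\])/o=np.array([.5163,.1598])/' h.py
python3 - <<'E'
from cell import env
from h import *
env.line_to(w(.003,.142,.10),velocity=.25)
env.line_to(w(.003,.142,.044),velocity=.15)
print(env.line_to(w(.003,.068,.044),velocity=.08,threshold=15))
o=env.observe(); print(o["clock"],o["wrist_force"])
print(env.line_to(w(.003,.046,.044),velocity=.03,threshold=6))
o=env.observe(); P=np.array(o["position"]); c,s=np.cos(D.th),np.sin(D.th)
print(o["clock"],(P[:2]-D.o)@np.array([[c,-s],[s,c]]),P[2],o["wrist_force"])
E
```

```text
False
5.2167 [-0.12888015 -0.60165095 -0.34012531]
False
6.1 [0.00313002 0.0461664 ] 0.044136953119263404 [ 1.09217398  0.38277383 -0.13278817]
```

Run:
```python
from cell import env
from h import *
c,s=np.cos(D.th),np.sin(D.th);R=np.array([[c,-s],[s,c]])
b,hit=.046,False
print(env.line_to(w(.003,.036,.044),velocity=.02,threshold=5))
o=env.observe(); print(o["clock"],(o["position"][:2]-D.o)@R,o["wrist_force"],o["wrist_force"][:2]@R)
p,d=env.camera("top"); m=env.camera_model("top"); np.savez("top1.npz",p=p,d=d,**m)
cv2.imwrite("pics/top1.png",cv2.resize(p[150:310,190:350,::-1],None,fx=3.6,fy=3.6,interpolation=cv2.INTER_CUBIC))
```

```text
False
6.75 [0.00306562 0.03601757] [ 0.57447984  0.53588341 -0.01486712] [0.02367842 0.78526266]
```

View pics/top1.png

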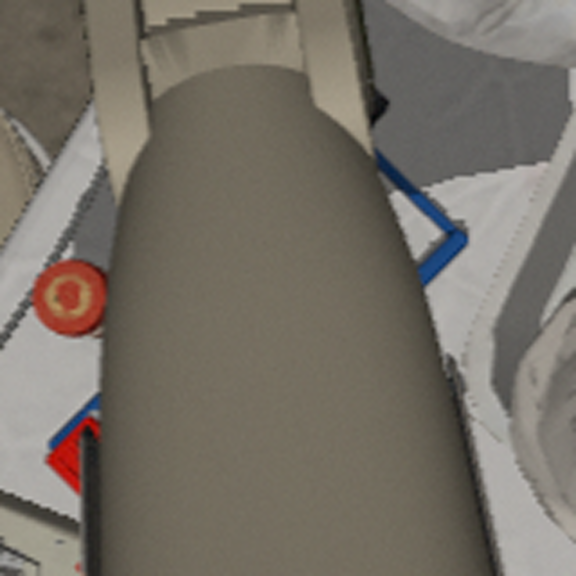

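Run:
```python
from cell import env
from h import *
m=env.camera_model("wrist");p,d=env.camera("wrist"); np.savez("w1.npz",p=p,d=d,**m)
q,e=env.camera("scene"); np.savez("scene1.npz",p=q,d=e,**env.camera_model("scene"))
a=cv2.resize(p[100:340,220:420],None,fx=2.4,fy=2.4); b=cv2.resize(q[200:340,290:400],None,fx=576/140,fy=576/140)[:, :320]
b=cv2.resize(q[190:340,290:370],None,fx=3.84,fy=3.84)
cv2.imwrite("pics/c1.png",np.hstack([a,b])[:,:,::-1]); print(a.shape,b.shape)
```

```text
(576, 480, 3) (576, 307, 3)
```

View pics/c1.png

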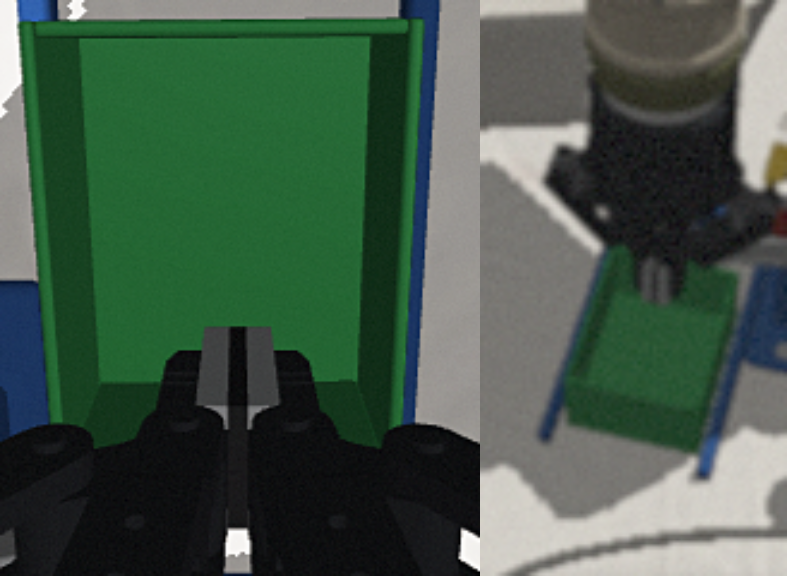

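Run:
```python
from h import *
m=load("w1.npz")
c,s=np.cos(D.th),np.sin(D.th); R=np.array([[c,-s],[s,c]]); toD=lambda P:np.c_[(P[:,:2]-D.o)@R,P[:,2:]].round(4)
for v in range(232,272,4):
    k=np.zeros((400,640),bool); k[v,307]=1; print(v,m["p"][v,307],m["d"][v,307],toD(pts(k,m)) if m["d"][v,307]>0 else None)
for n in("w1.npz","scene1.npz"):
    m=load(n); g=mask(m["p"],*C["green"],(225,100,400,300) if n[0]=="w" else (300,215,460,330)); q=toD(pts(g,m)); e=q[(q[:,2]>.038)&(q[:,2]<.05)]; print(n,np.percentile(e,[1,50,99],axis=0),len(e))
```

```text
232 [ 34 100  48] 0.19682312 [[-0.0057  0.0313  0.002 ]]
236 [55 64 57] 0.14771956 [[-0.0038  0.047   0.0486]]
240 [63 66 65] 0.1433178 [[-0.0037  0.0469  0.0532]]
244 [66 66 65] 0.14010967 [[-0.0036  0.0464  0.0567]]
248 [60 65 64] 0.1336701 [[-0.0033  0.0473  0.0631]]
252 [68 70 70] 0.12913209 [[-0.0031  0.0475  0.0678]]
256 [64 67 68] 0.12653923 [[-0.0031  0.047   0.0706]]
260 [61 62 62] 0.12338939 [[-0.0029  0.0468  0.0739]]
264 [61 65 64] 0.11885452 [[-0.0028  0.0474  0.0784]]
268 [67 68 70] 0.1163526 [[-0.0027  0.0471  0.0811]]
w1.npz [[-0.0381  0.0239  0.0383]
 [-0.0003  0.0817  0.0444]
 [ 0.0361  0.1055  0.0461]] 4007
scene1.npz [[-0.0369    0.012701  0.038101]
 [-0.00445   0.0881    0.0436  ]
 [ 0.037     0.107997  0.047899]] 202
```

```bash
python3 - <<'E'
from h import *
m=load("scene1.npz")
c,s=np.cos(D.th),np.sin(D.th); R=np.array([[c,-s],[s,c]]); toD=lambda P:np.c_[(P[:,:2]-D.o)@R,P[:,2:]].round(4)
for v in range(256,274,2):
  for u in(333,337):
    k=np.zeros((400,640),bool); k[v,u]=1; print(v,u,m["p"][v,u],toD(pts(k,m)))
E
python3 - <<'E'
from cell import env
o=env.observe(); print(env.tips_ahead,o["width"],o["clock"])
E
```

```text
256 333 [26 32 25] [[0.0073 0.0477 0.0881]]
256 337 [29 33 29] [[-0.001   0.047   0.0901]]
258 333 [66 63 66] [[0.0075 0.0468 0.0803]]
258 337 [32 33 35] [[-0.0016  0.0494  0.0867]]
260 333 [69 70 70] [[0.0069 0.0488 0.0762]]
260 337 [74 79 75] [[-0.0014  0.048   0.0782]]
262 333 [78 77 77] [[0.0068 0.049  0.0697]]
262 337 [76 78 79] [[-0.0015  0.0482  0.0717]]
264 333 [71 76 73] [[0.0071 0.048  0.0615]]
264 337 [77 78 78] [[-0.0012  0.0466  0.0627]]
266 333 [73 72 74] [[0.0073 0.0469 0.0531]]
266 337 [74 74 74] [[-0.0015  0.0474  0.0569]]
268 333 [57 76 61] [[0.0151 0.0175 0.0048]]
268 337 [79 79 77] [[-0.0015  0.0473  0.0498]]
270 333 [38 85 49] [[0.014  0.0215 0.003 ]]
270 337 [47 83 55] [[0.0052 0.02   0.0042]]
272 333 [41 86 53] [[0.0125 0.0268 0.0031]]
272 337 [39 85 50] [[0.004  0.0246 0.0033]]
0.022 2.7603087250617314e-05 6.9
```

Both the wrist and scene cameras put the fingertips at z ≈ 0.048 with the TCP at 0.044. So the real tips are about 4 mm behind the reported TCP, not 22 mm ahead. The fingers passed over the tray and it hasn't moved. I'll lift, go back and push about 25 mm lower.

Run:
```python
from cell import env
from h import *
c,s=np.cos(D.th),np.sin(D.th);R=np.array([[c,-s],[s,c]])
def st(t): o=env.observe(); print(t,round(o["clock"],2),((o["position"][:2]-D.o)@R).round(4),round(o["position"][2],4),(o["wrist_force"][:2]@R).round(2),o["wrist_force"][2].round(2))
env.line_to(w(.003,.036,.07),velocity=.2); env.line_to(w(.003,.145,.07),velocity=.25)
st("back"); h=env.line_to(w(.003,.145,.019),velocity=.1,threshold=5); st(f"down {h}")
if not h:
    print(env.line_to(w(.003,.068,.019),velocity=.07,threshold=15)); st("mid")
    print(env.line_to(w(.003,.048,.019),velocity=.025,threshold=6)); st("end")
```

```text
back 7.77 [0.0023 0.1443] 0.0684 [-0.14 -0.36] 0.22
down False 8.43 [0.0032 0.1449] 0.0193 [-0.06  0.05] 0.42
False
mid 9.68 [0.0031 0.0683] 0.019 [0.67 0.12] -0.09
True
end 10.18 [0.0027 0.0582] 0.019 [-0.58  1.77] 0.6
```

Run:
```python
from cell import env
from h import *
c,s=np.cos(D.th),np.sin(D.th);R=np.array([[c,-s],[s,c]])
def st(t): o=env.observe(); print(t,round(o["clock"],2),((o["position"][:2]-D.o)@R).round(4),round(o["position"][2],4),(o["wrist_force"][:2]@R).round(2),o["wrist_force"][2].round(2))
print(env.line_to(w(.003,.053,.019),velocity=.02,threshold=12)); env.sleep(.1); st("press")
env.line_to(w(.003,.12,.019),velocity=.15); env.line_to(w(.003,.14,.22),velocity=.35); st("up")
# towards a place above the paddle, well clear
env.goto(w(-.24,.06,.23),down(D.th)); st("side")
p,d=env.camera("top"); np.savez("top2.npz",p=p,d=d,**env.camera_model("top"))
q,e=env.camera("scene"); np.savez("scene2.npz",p=q,d=e,**env.camera_model("scene"))
m=env.camera_model("wrist");r,f=env.camera("wrist"); np.savez("w2.npz",p=r,d=f,**m)
a=cv2.resize(p[150:310,190:330],None,fx=2.5,fy=2.5); b=cv2.resize(q[210:330,300:460],None,fx=400/120,fy=400/120)[:400,:430]
cv2.imwrite("pics/c2.png",cv2.cvtColor(np.hstack([a,b[:a.shape[0]]]),cv2.COLOR_RGB2BGR))
```

```text
True
press 10.55 [0.0028 0.0583] 0.0198 [-0.29  2.89] 1.12
up 11.84 [0.0031 0.1392] 0.2203 [-0.05 -0.43] -0.74
side 12.84 [-0.2392  0.0605] 0.2296 [0.08 1.16] 0.36
```

View pics/c2.png

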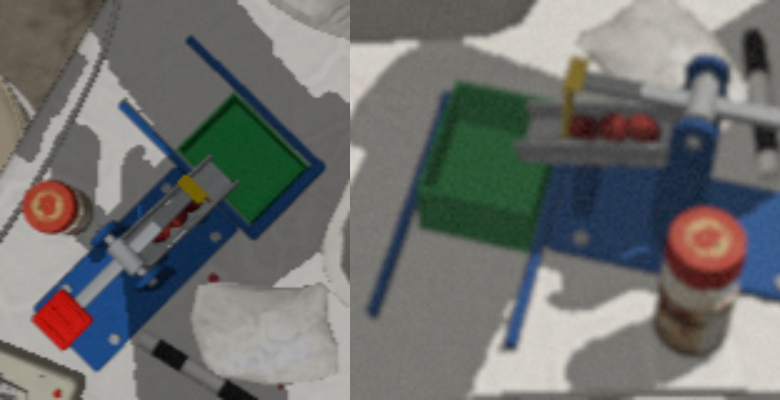

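The tray sits home against the end stop, with the gate shut and the plums behind it. Next is the paddle.

Run:
```python
from cell import env
from h import *
c,s=np.cos(D.th),np.sin(D.th);R=np.array([[c,-s],[s,c]])
m=load("top2.npz"); P=pts(m["d"]>0,m); q=np.c_[(P[:,:2]-D.o)@R,P[:,2]]
n=q[(abs(q[:,0]+.205)<.09)&(abs(q[:,1])<.1)]; print("max z near paddle",np.percentile(n[:,2],99.9))
g=mask(m["p"],*C["green"],(190,150,345,310)); G=pts(g,m); G=G[(G[:,2]>.038)&(G[:,2]<.05)]; print("tray",np.percentile((G[:,:2]-D.o)@R,[1,99],axis=0).round(4).tolist())
r=mask(m["p"],(0,150,80),(8,255,255),(195,260,235,300)); print("paddle",np.median(pts(r,m),0)); print((np.median(pts(r,m),0)[:2]-D.o)@R)
def st(t): o=env.observe(); print(t,round(o["clock"],2),((o["position"][:2]-D.o)@R).round(4),round(o["position"][2],4),(o["wrist_force"][:2]@R).round(2),o["wrist_force"][2].round(2))
if np.percentile(n[:,2],99.9)<.16:
    env.line_to(w(-.205,0,.20),velocity=.2); env.line_to(w(-.205,0,.145),velocity=.12); st("above")
    print(env.line_to(w(-.205,0,.109),velocity=.05,threshold=8)); st("down"); env.sleep(1.5); st("held")
    p,d=env.camera("scene"); cv2.imwrite("pics/c3.png",cv2.resize(p[200:330,300:470,::-1],None,fx=4,fy=4))
```

```text
max z near paddle 0.7344405895945055
tray [[-0.0366, -0.0493], [0.0356, 0.0443]]
paddle [0.37337892 0.29978874 0.13504892]
[-0.20003579 -0.00299404]
```

The arm itself was in that depth image, so I'll do the clearance check on the arm-free first picture.

Run:
```python
from cell import env
from h import *
c,s=np.cos(D.th),np.sin(D.th);R=np.array([[c,-s],[s,c]])
m=load("top0.npz"); P=pts(m["d"]>0,m); q=np.c_[(P[:,:2]-D.o)@R,P[:,2]]
n=q[(abs(q[:,0]+.205)<.09)&(abs(q[:,1])<.1)]; z=np.percentile(n[:,2],99.9); print("max z near paddle",z)
def st(t): o=env.observe(); print(t,round(o["clock"],2),((o["position"][:2]-D.o)@R).round(4),round(o["position"][2],4),(o["wrist_force"][:2]@R).round(2),o["wrist_force"][2].round(2))
if z<.16:
    env.line_to(w(-.205,-.001,.20),velocity=.2); env.line_to(w(-.205,-.001,.145),velocity=.12); st("above")
    print(env.line_to(w(-.205,-.001,.109),velocity=.05,threshold=8)); st("down"); env.sleep(1.5); st("held")
    p,d=env.camera("scene"); cv2.imwrite("pics/c3.png",cv2.resize(p[200:330,300:470,::-1],None,fx=4,fy=4))
```

```text
max z near paddle 0.14196752244319114
above 14.13 [-2.051e-01 -2.000e-04] 0.1455 [1.73 0.47] -0.22
True
down 14.87 [-0.2045 -0.0007] 0.1092 [-0.09 -1.03] 7.53
held 16.37 [-0.2045 -0.0006] 0.1092 [-0.28 -0.81] 7.47
```

View pics/c3.png

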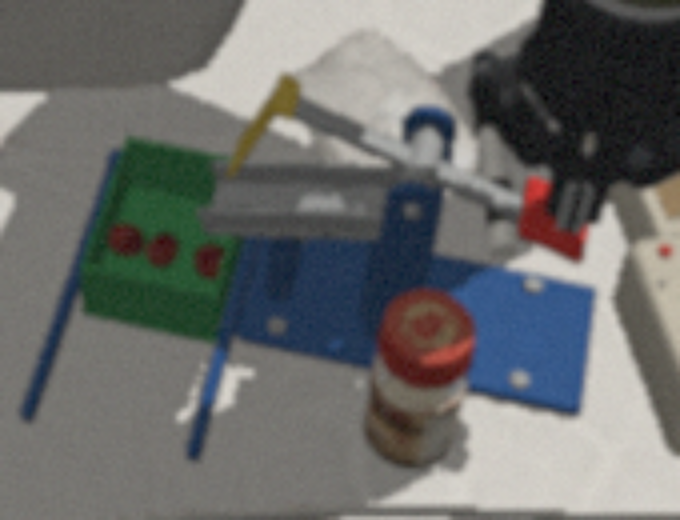

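The gate is open, the chute is empty and all three plums are in the tray. Next I let the paddle come up slowly and back off.

Run:
```python
from cell import env
from h import *
env.line_to(w(-.205,-.001,.142),velocity=.04); env.line_to(w(-.205,-.001,.22),velocity=.2); env.goto(w(-.24,.06,.25),down(D.th)); env.sleep(.5)
o=env.observe(); print(o["clock"],o["wrist_force"])
p,d=env.camera("scene"); cv2.imwrite("pics/c4.png",cv2.resize(p[200:330,300:470,::-1],None,fx=4,fy=4))
```

```text
18.8417 [ 0.58644299  1.07446773 -0.14368495]
```

View pics/c4.png

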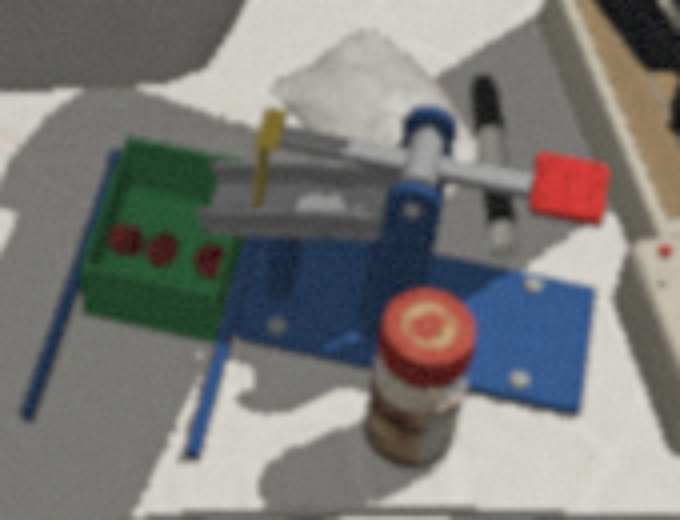

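The gate is shut, the paddle is up, the plums are in the tray at home, and the jar and marker haven't moved.

```bash
python3 -c "
from cell import env
print(env.close_job())"
```

```text
the job is handed in; nothing more can be done
None
```

The job is handed in: the tray is home against the end stop with all three plums in it, and the gate is shut; a first push passed just over the tray because the fingertips sit about 25 mm higher than documented, so I pushed again lower, finishing at about 19 s of the 43 s allowed.

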